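# Turn the footed display board over onto its feet

### The arm

A 6-joint arm with a two-finger parallel gripper is mounted at the origin on the work surface. World frame = base frame: x ahead of the robot, y to its left, z up, the work surface at z = 0. Lengths are in m, angles in rad, forces in N, time in s.
With the tool pointing down it reaches from about 0.375 to 0.925 m from the base axis. Payload 5.7 kg.
Tool frame: the origin (TCP) lies on the centre line of the jaws, within the pads' length; the fingertips stand manip.tip_extent ahead of it and the grasp point (between the pads) is the TCP (manip.tip_extent is the distance from the TCP to the fingertips, in m); z points along the fingers, y is the line along which they close (so a half turn about z gives the same grasp; the last joint's range is limited). The gripper opens to 85 mm and grips with 20 to 120 N. Pads are 22 mm wide; open, the fingers measure 114 mm over their backs; the gripper's body (76 mm by 85 mm) begins 54 mm behind the grasp point. The pads swing forward as they close: fully open they stand 13 mm farther back than shut.
Start: joints at [1.125, 0.359, 1.51, -0, 1.272, -0.115], TCP at [0.195, 0.567, 0.25] pointing down, gripper open.
Joint ranges: [-2.97, 2.97], [-1.01, 2.36], [0.21, 2.38], [-0.96, 4.11], [0.2, 2.71], [-2.98, 2.98]. Speed limits (rad/s): [2.39, 2.39, 3.14, 3.14, 3.14, 3.14].

### API

Orientations are given as [roll, pitch, yaw] about the fixed x, y, z axes, in that order (R = Rz(yaw) Ry(pitch) Rx(roll)).
In Python, from workcell import manip, kin, get_image, camera_model, order gives the robot as it stands. Calls block until the motion is done:
- manip.movep(position, orientation): joint-space move of the TCP to a pose.
- manip.line_to(position, attitude=None, rate=0.15): straight line of the TCP; attitude=None keeps the orientation; rate is the mean speed in m/s.
- manip.move_j(angles): joint-space move.
- manip.grip(opening): finger opening in m; the grip force is fixed at half the most; returns when the fingers have stopped.
- manip.dwell(seconds).
- kin.solve_ik(position, orientation): joint angles nearest the present ones, or None.
- manip.get_state(): the state.
- get_image(name): name is "scene" or "top" or "wrist"; returns the picture (384x512x3 uint8, red, green, blue); there is no depth.
- camera_model(name): a dict with "K" (3x3 intrinsics, pixels), "pose" (4x4, takes a point from camera to world coordinates); the wrist camera has in their place "tool_from_camera" (4x4, takes a point from camera to tool coordinates, whose origin is the TCP and whose axes are the flange's). Camera axes: x right, y down, z forward; pixel columns grow to the right and rows downward; lengths in m; the calibration is good to about 2 mm. A picture is of the moment at which its call begins: read the wrist's pose just before it. camera_model takes no time and is no camera call.
A pose or a line that the arm cannot do raises manip.PlanningError and nothing moves.
- order.finish_job(): hands the job in; it is judged then, once.
The state is a dict: "t": time; "joints": joint angles; "joint_velocities": joint speeds; "joint_torque": joint torques, N m; "ee_pos": TCP position; "ee_rot": TCP orientation; "contact_force": force on the tool from outside, world axes, zero at the start; "wrist_torque": the same for the moment, N m; "finger_gap": finger opening in m; "finger_force": force on a finger pad.
Only numpy, scipy, OpenCV 4.12 (cv2) and the standard library are available. Lean on these libraries where they do the work, as an engineer would, in place of code of your own. Each camera call takes 0.05 s, during which the arm holds its last target. There are 200 camera calls.

### The job

Two plywood boards lean against the green fence. Take the one with four rubber feet: push its lower edge towards the fence until the board stands nearly upright against it, let it stand there a moment, then tip its top back towards the robot so that it lies flat on its four feet in front of the fence, square to it. Leave the other board, the one with a wooden cleat, leaning as it is.

Things in the scene. Friction and masses are not known exactly. Their poses are not given: they have to be found in the camera images.
- footed_board: loose plywood board, 140 (own x) x 130 (own y) x 12 mm, about 0.2 kg, four black rubber feet (18 mm wide, 10 tall, at x +-52, y +-50 mm) on its +z face. Origin: centre of the bare face. At the start it leans squarely, 40 degrees from level, bare face on the fence's top edge, feet up and towards the robot, +x edge highest. Turned over, +z points down and the origin is 22 mm above the table.
- lower_edge (a point): middle of the footed board's lower (-x) edge on its bare face; on the table, 96 mm in front of the fence. Pushed low here (82 mm free between feet) the board slides up over the fence; 25 mm from it, it stands by itself at about 73 degrees, some 50 mm showing above the fence to pull from behind. It then is 134 mm tall: a hand leaning back 25 degrees towards the robot clears it.
- cleat_board: the other plywood board, to be left alone: 140 (own x) x 100 (own y) x 12 mm, no feet but one pale wooden cleat (22 x 80 x 10 mm) across the middle of its +z face. It leans on the fence in the same way beside the footed board, 220 mm or more from it centre to centre. Origin: centre of the face without the cleat.
- fence: green steel upstand fixed on the table: 580 mm long (own y), 18 thick (own x), 80 high, with a 4 mm high flange to 39 mm behind its centre. Origin: on the table under the upstand's middle, so its front face is at x = -9 mm; +x points away from the robot, the boards lean on the -x side. Along the boards, 60 mm behind it and 250 mm in front of it are free of other things.
Things that resemble listed ones, but are neither listed nor needed, are in the scene too. Leave any orange or purple look-alike of the footed_board alone.

How it is judged:
By the outcome, as a careful person would: the job done as asked, in the order asked, and still so for the second after the job is handed in, with the robot touching nothing.
It also fails if it takes over 45 s, if anything falls off the work surface, if the arm or the gripper's body presses on something with over 40 N, if the wrist force passes 120 N, or if a joint passes its speed limit or range.

## Working session

There is one attempt and no reset: what is moved stays moved. The work goes in short steps, each a Python script; the robot and the scene stay as the last script left them, time stands still between calls to the robot, and variables do not carry over. Pictures are saved under pics/ and viewed, at most 10 in all, crops included, and the job is handed in when it is done.

```bash
mkdir -p pics; ls; python3 - <<'E'
from workcell import manip,get_image,camera_model
import cv2,numpy as np
a=get_image("scene");b=get_image("top")
for n,i in(("scene",a),("top",b)):
    cv2.imwrite(f"pics/{n}0.png",cv2.resize(i[:,:,::-1],(800,600),interpolation=cv2.INTER_CUBIC)); m=camera_model(n);print(n,np.round(m["K"],1).tolist(),np.round(m["pose"],3).tolist())
print(manip.tip_extent,manip.get_state()["t"],manip.get_state()["ee_rot"])
E
```

```text
pics
scene [[391.5, 0.0, 256.0], [0.0, 391.5, 199.9], [0.0, 0.0, 1.0]] [[-0.719, 0.551, -0.424, 0.851], [0.695, 0.56, -0.451, 0.395], [-0.011, -0.619, -0.786, 0.764], [0.0, 0.0, 0.0, 1.0]]
top [[350.5, 0.0, 255.7], [0.0, 350.5, 187.1], [0.0, 0.0, 1.0]] [[0.144, -0.969, 0.201, 0.312], [-0.99, -0.14, 0.033, -0.05], [-0.004, -0.204, -0.979, 0.753], [0.0, 0.0, 0.0, 1.0]]
0.019 0.1 [-3.13991740e+00 -2.02951455e-04  2.81080187e+00]
```

View pics/scene0.png

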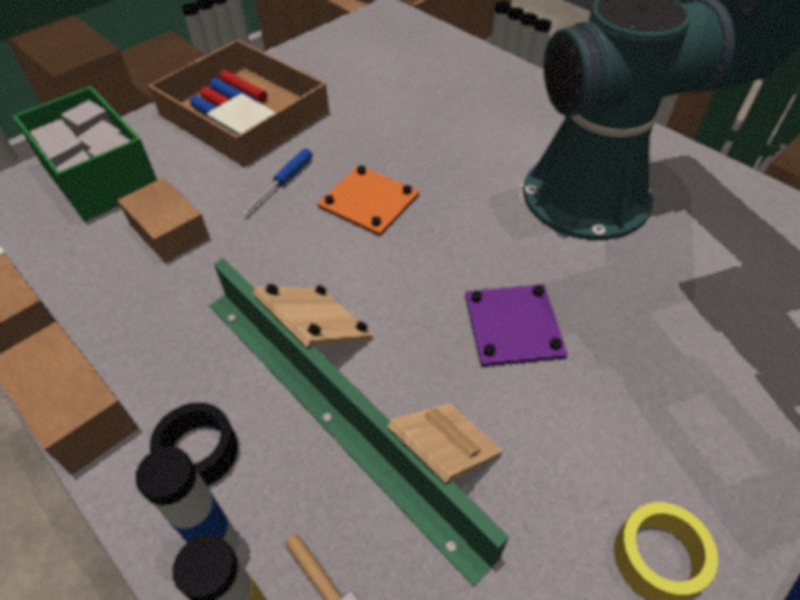

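View pics/top0.png

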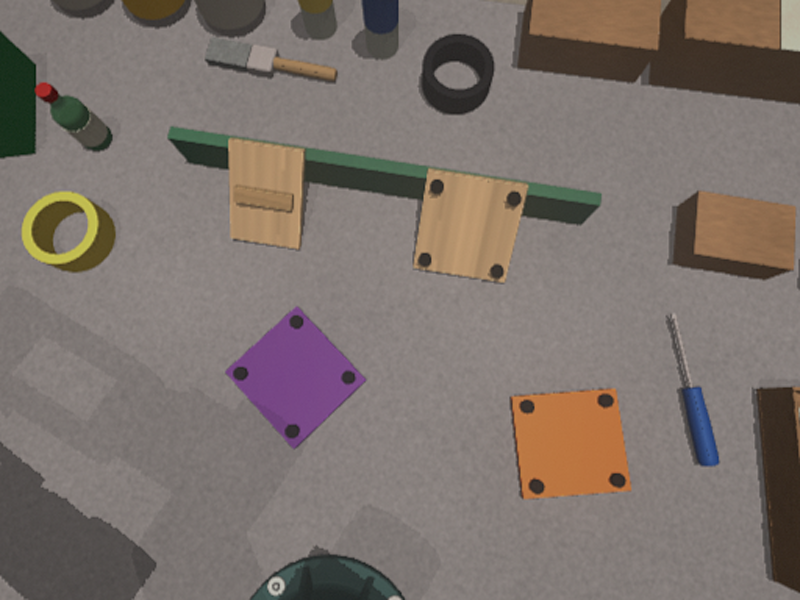

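The fence runs roughly along world y. In the top view its upper face ends at (171,132) and (600,200). The footed board's feet are at (437,187), (514,199), (425,260), (497,271) in top and (315,329), (272,289), (362,327), (321,290) in scene. The cleat board is on its +y side.

```bash
cat > fit.py <<'E'
import numpy as np
from scipy.optimize import least_squares
from workcell import camera_model
def proj(n,P):
    m=camera_model(n);T=np.linalg.inv(m["pose"]);p=(T[:3,:3]@np.atleast_2d(P).T).T+T[:3,3];q=p@np.array(m["K"]).T
    return q[:,:2]/q[:,2:]
c,s=np.cos(np.radians(40)),np.sin(np.radians(40))
def bd(u,v,h,y0): return np.array([-.105+(u+.07)*c-h*s,y0+v,(u+.07)*s+h*c])
def model(p):
    x,y,a,yb=p;R=np.array([[np.cos(a),-np.sin(a),0],[np.sin(a),np.cos(a),0],[0,0,1]])
    W=lambda L:np.array(L)@R.T+[x,y,0]
    feet=W([bd(u,v,.020,yb) for u,v in((.052,.05),(.052,-.05),(-.052,.05),(-.052,-.05))])
    f=W([(0,.29,.08),(0,-.29,.08)])
    return feet,f
k=1.5625
ft=np.array([(437,187),(514,199),(425,260),(497,271)])/k; fs=np.array([(315,329),(272,289),(362,327),(321,290)])/k
fe=np.array([(171,132),(600,200)])/k
def res(p):
    F,f=model(p);return np.r_[(proj("top",F)-ft).ravel(),(proj("scene",F)-fs).ravel(),(proj("top",f)-fe).ravel()]
r=least_squares(res,[.63,-.05,0,-.08])
if __name__=="__main__":
    print(r.x,np.round(r.fun,1),model(r.x)[0].round(3).tolist())
E
python3 fit.py
```

```text
[ 0.61731676  0.02070405 -0.02434345 -0.12426226] [-0.8 -0.5 -0.4 -0.3 -0.8 -0.5 -0.5  0.1 -0.3 -1.   0.1 -1.3 -0.2 -1.3
 -0.1 -1.1 -1.2 -0.6  1.4 -0.7] [[0.591, -0.053, 0.094], [0.589, -0.153, 0.094], [0.511, -0.051, 0.027], [0.509, -0.151, 0.027]]
```

```bash
cat > h.py <<'E'
import numpy as np
from scipy.spatial.transform import Rotation as Ro
from workcell import manip,kin,get_image,order
X,Y,A,YB=0.6173,0.0207,-0.0243,-0.1243   # fence pose, board y in fence frame
def W(x,y,z): return [X+x*np.cos(A)-y*np.sin(A),Y+x*np.sin(A)+y*np.cos(A),z]
def pose(x,z,tilt,ext,half=.011,y=YB):
    """TCP for front (+x) corner of the fingertips at fence-x 'x', lowest tip corner at z; hand leaning back by tilt deg"""
    t=np.radians(tilt); ax=np.array([np.sin(t),-np.cos(t)]); fr=np.array([np.cos(t),np.sin(t)])
    p=np.array([x,z+2*half*np.sin(t)])-half*fr-ext*ax
    return W(p[0],y,p[1]),[np.pi,-t,A]
def st():
    s=manip.get_state();return round(s["t"],2),np.round(s["contact_force"],1),np.round(s["ee_pos"],3)
E
python3 - <<'E'
from h import *
for q in (pose(-.135,.12,0,.019),pose(-.135,.002,0,.019),pose(-.045,.002,25,.019),pose(.06,.2,0,.019),pose(.06,.1,0,.01)):
    print(q[0],kin.solve_ik(*q))
p=pose(-.14,.10,0,.019)
manip.movep(*p); manip.grip(.035); print(manip.tip_extent,st(),manip.get_state()["finger_gap"])
import cv2
cv2.imwrite("pics/w1.png",get_image("wrist")[:,:,::-1]);print(st())
E
```

```text
[np.float64(0.4683229109016615), np.float64(-0.10001585199875666), np.float64(0.13899999999999998)] [-3.54778391e-01  3.28612031e-01  1.89388601e+00 -4.44089210e-16
  9.19094616e-01  1.24031794e+00]
[np.float64(0.4683229109016615), np.float64(-0.10001585199875666), np.float64(0.020999999999999998)] [-3.54778391e-01  5.35163255e-01  1.98252348e+00 -4.44089210e-16
  6.23905923e-01  1.24031794e+00]
[np.float64(0.5512992738859337), np.float64(-0.10203257458640869), np.float64(0.023868648832844043)] None
[np.float64(0.663265340959618), np.float64(-0.10475388567304741), np.float64(0.219)] [-2.59431799e-01  4.86972016e-01  1.37998623e+00 -4.44089210e-16
  1.27463441e+00  1.33566453e+00]
[np.float64(0.663265340959618), np.float64(-0.10475388567304741), np.float64(0.11)] [-2.59431799e-01  5.96304743e-01  1.48090931e+00 -4.44089210e-16
  1.06437860e+00  1.33566453e+00]
0.019 (3.23, array([ 1.1,  0.2, -1.2]), array([ 0.463, -0.1  ,  0.119])) 0.034760422281759885
(3.27, array([ 0.5,  0.3, -0.4]), array([ 0.463, -0.1  ,  0.119]))
```

View pics/w1.png

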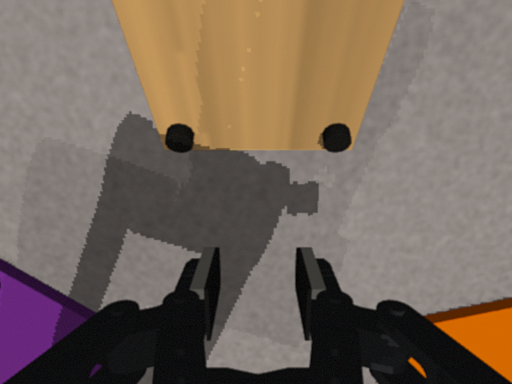

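The wrist view shows the hand centred on the board: feet at columns 180 and 336, fingers centred at column 258, and the lower edge level. The 25° tilt was unreachable, so I'll check which tilts are feasible.

```bash
python3 - <<'E'
from h import *
for d in (.096,.07,.055,.045,.035,.027):
    o=[]
    for t in (0,5,10,15,20,22,24,25,27,30,35):
        p,r=pose(-.009-d-.013,.002,t,.019)
        a=kin.solve_ik(p,r); b=kin.solve_ik(p,[np.pi,-r[1],A+np.pi])
        o.append((t,None if a is None else np.round(a[3:],2).tolist(),None if b is None else np.round(b[3:],2).tolist()))
    print(d,o)
E
```

```text
0.096 [(0, [-0.0, 0.65, 1.25], [0.0, 0.65, -1.89]), (5, [0.06, 0.52, 1.18], [0.06, 0.52, -1.96]), (10, [0.17, 0.39, 1.06], [0.17, 0.39, -2.09]), (15, [0.4, 0.26, 0.8], [0.4, 0.26, -2.35]), (20, None, None), (22, None, None), (24, None, None), (25, [2.01, 0.21, -0.87], [2.01, 0.21, 2.27]), (27, [2.22, 0.27, -1.1], [2.22, 0.27, 2.04]), (30, [2.4, 0.37, -1.31], [2.4, 0.37, 1.83]), (35, None, None)]
0.07 [(0, [-0.0, 0.69, 1.27], [0.0, 0.69, -1.87]), (5, [0.05, 0.56, 1.2], [0.05, 0.56, -1.94]), (10, [0.14, 0.42, 1.1], [0.14, 0.42, -2.04]), (15, [0.33, 0.29, 0.89], [0.33, 0.29, -2.25]), (20, None, None), (22, None, None), (24, None, None), (25, None, None), (27, [2.09, 0.23, -0.93], [2.09, 0.23, 2.21]), (30, [2.34, 0.32, -1.2], [2.34, 0.32, 1.94]), (35, None, None)]
0.055 [(0, [-0.0, 0.71, 1.28], [0.0, 0.71, -1.87]), (5, [0.05, 0.58, 1.22], [0.05, 0.58, -1.92]), (10, [0.13, 0.44, 1.12], [0.13, 0.44, -2.02]), (15, [0.3, 0.31, 0.93], [0.3, 0.31, -2.21]), (20, None, None), (22, None, None), (24, None, None), (25, None, None), (27, [2.0, 0.21, -0.82], [2.0, 0.21, 2.32]), (30, [2.29, 0.29, -1.1
[... 603 characters left out ...]
.12, 0.47, 1.15], [0.12, 0.47, -2.0]), (15, [0.27, 0.34, 0.99], [0.27, 0.34, -2.16]), (20, [0.62, 0.21, 0.62], [0.62, 0.21, -2.53]), (22, None, None), (24, None, None), (25, None, None), (27, None, None), (30, [2.22, 0.26, -1.04], [2.22, 0.26, 2.11]), (35, [2.49, 0.43, -1.34], [2.49, 0.43, 1.8])]
0.027 [(0, [-0.0, 0.75, 1.29], [0.0, 0.75, -1.85]), (5, [0.04, 0.62, 1.24], [0.04, 0.62, -1.9]), (10, [0.12, 0.48, 1.16], [0.12, 0.48, -1.99]), (15, [0.25, 0.35, 1.0], [0.25, 0.35, -2.14]), (20, [0.58, 0.22, 0.66], [0.58, 0.22, -2.48]), (22, None, None), (24, None, None), (25, None, None), (27, None, None), (30, [2.18, 0.25, -0.99], [2.18, 0.25, 2.15]), (35, [2.47, 0.41, -1.32], [2.47, 0.41, 1.82])]
```

```bash
python3 - <<'E'
from h import *
import cv2
f0=manip.get_state()["contact_force"]
manip.line_to(*pose(-.14,.003,0,.019),rate=.1)
z=.003
manip.dwell(.1);f0=manip.get_state()["contact_force"]
while z>-.012:
    z-=.001; manip.line_to(*pose(-.14,z,0,.019),rate=.03)
    df=manip.get_state()["contact_force"]-f0
    if df[2]>3: break
print("touch z",z,df,st())
ext=.019+z
open("ext","w").write(str(ext))
manip.line_to(*pose(-.14,.002,0,ext),rate=.05)
for x,t in((-.118,0),(-.10,5),(-.08,13),(-.07,15),(-.055,15),(-.048,15)):
    manip.line_to(*pose(x,.002,t,ext),rate=.05); print(x,st())
cv2.imwrite("pics/t2.png",cv2.resize(get_image("top")[90:220,100:400,::-1],None,fx=2.6,fy=2.6))
cv2.imwrite("pics/s2.png",cv2.resize(get_image("scene")[150:320,100:340,::-1],None,fx=3.3,fy=3.3))
E
```

```text
touch z -0.001 [ 0.72239787 -0.27657604  3.38981143] (5.49, array([0.1, 0. , 3.5]), array([ 0.463, -0.1  ,  0.018]))
-0.118 (6.33, array([-0.9, -0.2, -0.5]), array([ 0.485, -0.1  ,  0.02 ]))
-0.1 (6.82, array([-1.7,  0.4, -0.3]), array([ 0.501, -0.101,  0.021]))
-0.08 (7.33, array([-2.4,  0.5, -1. ]), array([ 0.519, -0.101,  0.022]))
-0.07 (7.67, array([-0.5, -0.9,  0.2]), array([ 0.53 , -0.102,  0.022]))
-0.055 (8.12, array([ 0.1, -0.3, -0.6]), array([ 0.545, -0.102,  0.022]))
-0.048 (8.41, array([ 0.5,  0.6, -0.1]), array([ 0.552, -0.102,  0.022]))
```

View pics/s2.png

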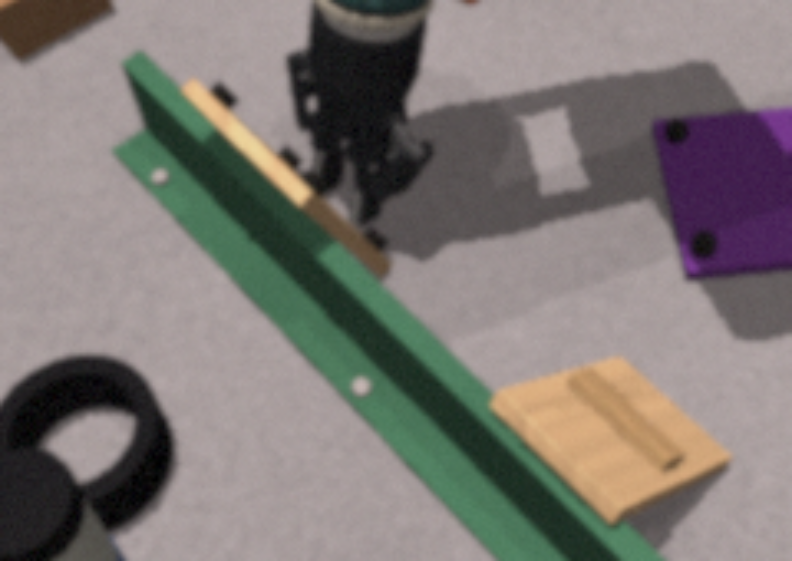

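The board now stands against the fence. Its +y side strip runs in the crop from the top at (308,203) to the bottom at (388,272). I'll compare that with the model for several values of d.

```bash
python3 - <<'E'
from h import *
from fit import proj
for d in (.02,.025,.03,.035):
    f=np.arctan2(.08,d);c,s=np.cos(f),np.sin(f)
    P=[W(-.009-d+u*c-h*s,YB+.065,u*s+h*c) for u,h in((0,0),(0,.012),(.14,0),(.14,.012))]
    q=proj("scene",np.array(P)); print(d,np.degrees(f).round(1),((q-[100,150])*3.3).round().tolist())
E
```

```text
0.02 76.0 [[369.0, 285.0], [381.0, 273.0], [303.0, 196.0], [317.0, 182.0]]
0.025 72.6 [[374.0, 281.0], [386.0, 269.0], [299.0, 200.0], [314.0, 187.0]]
0.03 69.4 [[380.0, 277.0], [392.0, 265.0], [297.0, 205.0], [311.0, 191.0]]
0.035 66.4 [[385.0, 273.0], [397.0, 260.0], [295.0, 210.0], [308.0, 195.0]]
```

```bash
python3 - <<'E'
from h import *
import cv2
ext=float(open("ext").read())
manip.line_to(*pose(-.0455,.002,15,ext),rate=.04); print(st())
manip.line_to(*pose(-.075,.003,15,ext),rate=.08)
manip.line_to(*pose(-.14,.06,10,ext),rate=.15)
manip.dwell(.8)
manip.line_to(*pose(-.14,.20,0,ext),rate=.25)
a=get_image("scene")
cv2.imwrite("pics/s3.png",cv2.resize(a[150:320,100:340,::-1],None,fx=3.3,fy=3.3)); print(st())
E
```

```text
(8.76, array([-0.9, -0. , -0.5]), array([ 0.553, -0.102,  0.022]))
(11.54, array([ 0.5,  0.1, -1.2]), array([ 0.462, -0.099,  0.217]))
```

View pics/s3.png

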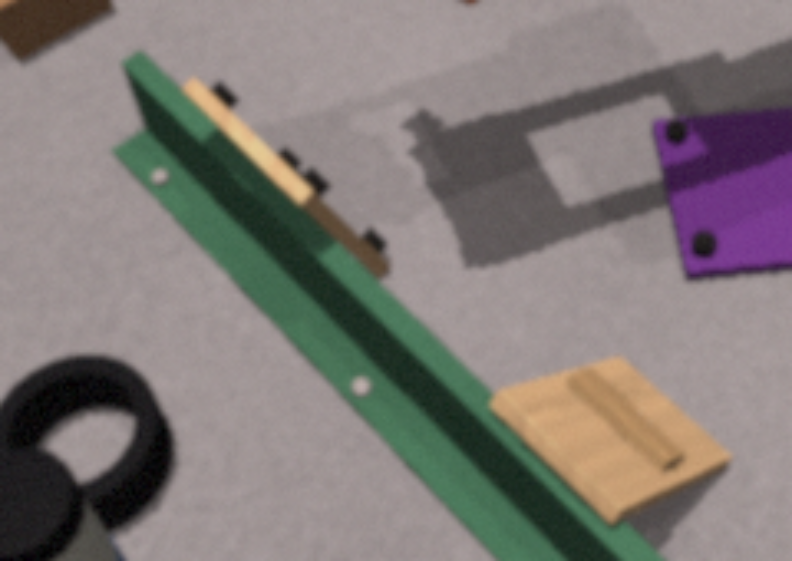

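It stands free and square. Next I pull from behind.

```bash
python3 - <<'E'
from h import *
import cv2
ext=float(open("ext").read())
manip.line_to(*pose(.058,.20,0,ext),rate=.25)
manip.grip(.06)
manip.line_to(*pose(.058,.110,0,ext),rate=.15); print(st())
for x in (.02,-.01,-.025,-.04,-.055,-.07):
    manip.line_to(*pose(x,.110,0,ext),rate=.06); print(x,st())
manip.dwell(.6)
manip.line_to(*pose(-.05,.2,0,ext),rate=.2)
manip.movep([.45,.25,.3],[np.pi,0,A])
cv2.imwrite("pics/s4.png",cv2.resize(get_image("scene")[100:340,60:380,::-1],None,fx=2.5,fy=2.5))
cv2.imwrite("pics/t4.png",cv2.resize(get_image("top")[60:240,90:410,::-1],None,fx=2.5,fy=2.5)); print(st())
E
```

```text
(13.6, array([0.5, 0. , 0.4]), array([ 0.662, -0.105,  0.129]))
0.02 (14.38, array([ 0.7, -0.3, -0.6]), array([ 0.624, -0.104,  0.128]))
-0.01 (15.03, array([-0.2,  0.3,  0.1]), array([ 0.593, -0.103,  0.128]))
-0.025 (15.43, array([ 0.4, -0.2,  0. ]), array([ 0.578, -0.103,  0.128]))
-0.04 (15.83, array([ 0.6, -1.1, -0.2]), array([ 0.563, -0.102,  0.128]))
-0.055 (16.23, array([ 0.5, -0. ,  0.8]), array([ 0.548, -0.102,  0.128]))
-0.07 (16.63, array([0.8, 0.5, 0.4]), array([ 0.533, -0.102,  0.128]))
(19.34, array([ 0.4,  0.3, -0.2]), array([0.451, 0.249, 0.3  ]))
```

View pics/s4.png

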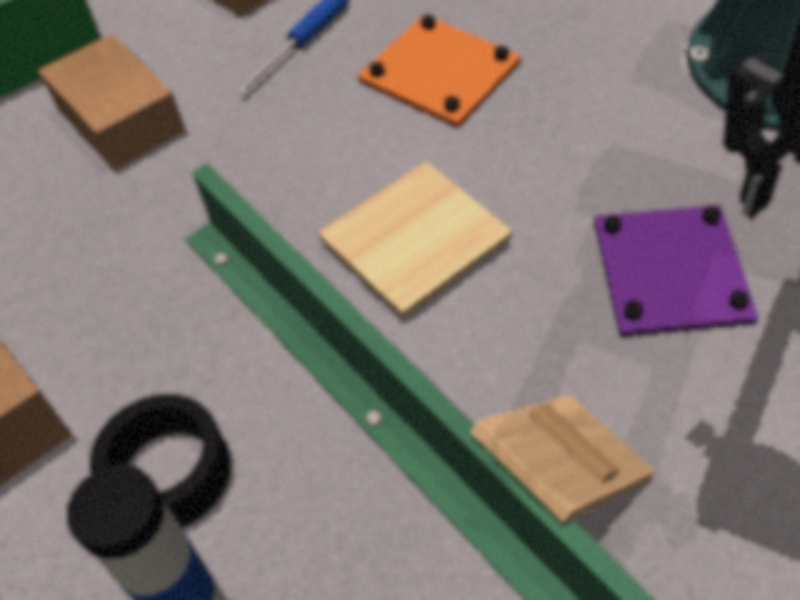

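View pics/t4.png

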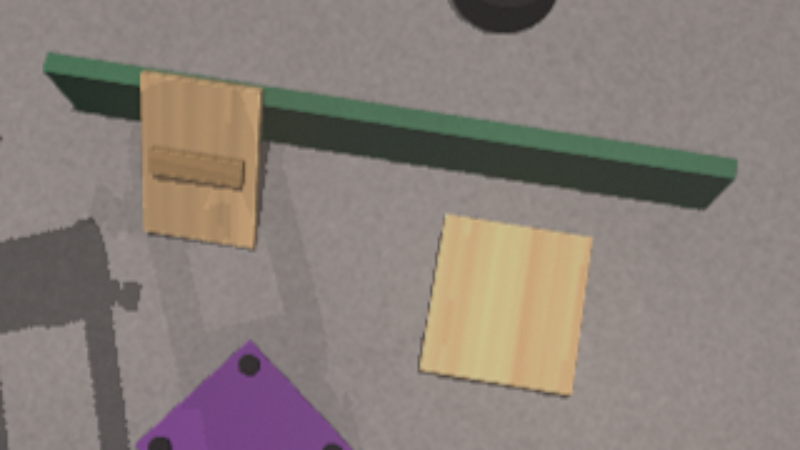

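The board lies flat with its bare face up. Its corners in the top crop are (445,213), (592,237), (572,396), (420,371). I'll check how square it is.

```bash
python3 - <<'E'
from h import *
from workcell import camera_model
m=camera_model("top");K=np.array(m["K"]);T=np.array(m["pose"])
def w(u,z):
    d=T[:3,:3]@np.linalg.inv(K)@np.r_[np.array(u)/2.5+[90,60],1];return (T[:3,3]+d*(z-T[2,3])/d[2])[:2]
P=[w(u,.022) for u in((445,213),(592,237),(572,396),(420,371))]
yaw=lambda v:np.degrees(np.arctan2(-v[0],v[1]))
f=w((44,52),.08)-w((737,160),.08); print("fence",yaw(f),"b",yaw(P[0]-P[1]),yaw(P[3]-P[2]),"sides",[np.degrees(np.arctan2(v[1],v[0])) for v in(P[0]-P[3],P[1]-P[2])])
print(np.mean(P,0),W(0,YB,0)); print(manip.get_state()["t"])
E
```

```text
fence -1.367942396632902 b -1.5473417019979632 -1.2054795001894667 sides [np.float64(-0.738532633585011), np.float64(-0.951219679731544)]
[ 0.48624404 -0.10132526] [np.float64(0.6142798072527469), np.float64(-0.1035633028523282), 0]
19.3417
```

Board and fence agree to within 1°, and the cleat board has not moved.

```bash
python3 -c "
from workcell import order;print(order.finish_job())"
```

```text
the job is handed in; nothing more can be done
None
```

The footed board was stood nearly upright against the fence, left standing for a moment, then tipped to lie flat on its four feet in front of the fence, square to within about 1°; the cleat board was left leaning as it was, and the job is handed in.

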